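# Lay the straightedge flush against the banded stack

## Task

Take the aluminium straightedge out of its sloping holder and lay it flat on the bench with its orange-lined working edge flush against the long side, facing the robot, of the card stack with the orange band, roughly centred on that side, so that the stack can be checked for truth. Do not shove either stack out of its place, and leave the other things on the bench where they are.

Things in the scene. Friction and masses are not known exactly. Their poses are not given: they have to be found in the camera images.
- straightedge: Aluminium plate 180 (its y) x 72 (x) x 6 mm, 0.28 kg; black grip rib on it, 110 mm along y, 14 mm thick, centre plane x = -22 mm, top 42 mm above the underside. Origin: centre of underside; z out of the rib's side; +x to the working edge (x = +36 mm), marked by an orange line. Starts in the holder, sloping 27 degrees, working edge uppermost and away from the robot, rib leaning to the robot.
- edge_left (a point): Point on the bottom of the working edge, 50 mm towards +y from its middle (straightedge frame 36, 50, 0 mm).
- edge_right (a point): Point on the bottom of the working edge, 50 mm towards -y from its middle (straightedge frame 36, -50, 0 mm).
- stack_orange: Stack to be checked: white die-cut card with an orange band, loose, 1.2 kg, one rigid block. Elongated hexagon: straight middle 110 mm long (its y) and 90 mm wide (x), a 90-degree point at each end (200 mm tip to tip), 50 mm high. Origin: centre of underside, z up. Long sides: planes x = -45 mm (facing the robot) and +45 mm, 110 mm long.
- stack_blue: A stack just like it but with a blue band; to be left alone.
- holder: Blue sloping holder, fixed: plate 150 mm wide (y), 88 mm along the slope, inclined 27 degrees, rising away from the robot (its +x), surface middle 65 mm above the bench; two 6 mm high stop tabs at the lower edge, 55 mm either side of the middle. Origin: on the bench under the slope's middle.
- tape_roll: Brown roll of tape lying flat, 68 mm diameter, 48 mm high; bystander. Origin: centre of its underside.
- safety_cutter: Yellow safety cutter lying flat, 130 mm long, 34 mm wide, 16 mm high; bystander. Origin: centre of its underside.
- mug: Blue mug, 74 mm diameter, 90 mm high, handle at its +y; bystander. Origin: centre of its underside.
- glue_jar: Closed jar, 64 mm diameter, 85 mm high; bystander. Origin: centre of its underside.

How it is judged:
By the outcome, as a careful person would: the job done as asked, in the order asked, and still so for the second after the job is handed in, with the robot touching nothing.
It also fails if it takes over 58 s, if anything falls off the work surface, if the arm or the gripper's body presses on something with over 40 N, if the wrist force passes 120 N, or if a joint passes its speed limit or range.

## Robot

A 6-joint arm with a two-finger parallel gripper is mounted at the origin on the work surface. World frame = base frame: x ahead of the robot, y to its left, z up, the work surface at z = 0. Lengths are in m, angles in rad, forces in N, time in s.
With the tool pointing down it reaches from about 0.35 to 1 m from the base axis. Payload 7.1 kg.
Tool frame: the origin (TCP) lies between the finger pads; the fingertips stand bot.tip_extent ahead of it and the grasp point (between the pads) lies 2 mm behind it (bot.tip_extent is the distance from the TCP to the fingertips, in m); z points along the fingers, x is the direction in which the jaws open and shut, and the axes are right-handed (so a half turn about z gives the same grasp; the last joint's range is limited). The gripper opens to 85 mm and grips with 20 to 120 N. Pads are 22 mm wide; open, the fingers measure 114 mm over their backs; the gripper's body (76 mm by 85 mm) begins 54 mm behind the grasp point. The pads swing forward as they close: fully open they stand 13 mm farther back than shut.
Start: joints at [1.262, 0.423, 1.63, -0, 1.089, -0.019], TCP at [0.179, 0.599, 0.248] pointing down, gripper open.
Joint ranges: [-3, 3], [-0.9, 2.11], [0.09, 2.58], [-1.31, 4.45], [0.11, 2.69], [-2.54, 2.54]. Speed limits (rad/s): [2.39, 2.39, 3.01, 3.14, 3.14, 3.14].

## Interface

Orientations are given as a unit quaternion [x, y, z, w].
In Python, from plant import monitor, viewer, bot, spotter gives the robot as it stands.
- The arm moves only by the tool carry_out, never from a script. Its argument "increments" is a list that holds one entry, the list of rows, each a list of 7 numbers: the turn, a rotation vector about the world's x, y, z in rad, then the shift along the world's x, y, z in m, then the opening, from 0 (shut) to 1 (fully open). A call has 1 to 12 rows; each row shifts and turns the commanded pose from where the row before left it; what a row does not reach is not made up. A row lasts 1/8 s, in which the tool goes at most 62.5 mm and 10.7 degrees, less where a joint would pass 70% of its speed; a pose out of reach is approached as far as the arm can. A call is refused whole if a number of a shift passes 0.0625 or a number of a turn 0.188, either way. A call with a gripper value outside its range is refused whole. The fingers move at their own pace and stop on an object; "force" is the grip in N (left out, the last holds). Time passes only in rows, so rows that do not move let the fingers close. It gives the time, the measured TCP pose, the force and the opening at its end, in the units of the state.
- monitor.get_state(): the state, without advancing time (a new reading comes with each control period).
- viewer.read_camera(name): name is "scene" or "top" or "wrist"; returns a dict with "image" (384x512x3 uint8, red, green, blue), "range_z" (384x512 float32, m along the optical axis (not along the pixel's ray), 0 where there is no reading), "K" (3x3 intrinsics, pixels), "D" ([k1, k2, p1, p2, k3] as OpenCV has them; the pictures are not rectified), "R" (3x3) and "t" (3): a world point X has camera coordinates R X + t; the wrist camera has in their place "mount" (4x4, takes a point from camera to tool coordinates, whose origin is the TCP and whose axes are the tool frame's). Camera axes: x right, y down, z forward; pixel columns grow to the right and rows downward; lengths in m; the calibration is good to about 2 mm. A picture is of the moment at which its call begins: read the wrist's pose just before it.
- bot.finish_job(): hands the job in, once; it reports no verdict.
Trained networks look in a picture, given as the dict that the camera call returned (one of the last four; its "shot" number tells which), for a name from the list of things; names that differ only in an ending like _2 or _b are one class to them, and where a whole thing is asked for, a point or a joint stands for the part that bears it (a point fixed in the world has none). Each returns a list of dicts, best first, with "score" (0 to 1); they miss things now and then, are a little off and sometimes report something else, mostly with a low value. They report only what shows in the picture. A call takes as long as a camera call.
- spotter.search_frame(picture, name): "extent" ([left, top, width, height] as shares, 0 to 1, of the picture: columns of its width, rows of its height, round what is visible of it).
- spotter.landmark_of(picture, name): "location" ([column, row] as shares, 0 to 1, of the picture: columns of its width, rows of its height: a listed point, or the origin of a listed thing).
The state is a dict: "time": time; "q": joint angles; "joint_velocities": joint speeds; "joint_efforts": joint torques, N m; "position": TCP position; "tcp_rot": TCP orientation; "force": force on the tool from outside, world axes, zero at the start; "ft_torque": the same for the moment, N m; "grip_width": opening from 0.0 (shut) to 1.0 (fully open).
Only numpy, scipy, OpenCV 4.12 (cv2) and the standard library are available. Lean on these libraries where they do the work, as an engineer would, in place of code of your own. Each camera call takes 0.05 s, during which the arm holds its last target. There are 200 camera calls.

## Working session

There is one attempt and no reset: what is moved stays moved. The work goes in short steps, Python scripts to look and compute and a tool call to move; the robot and the scene stay as the last step left them, time stands still between calls to the robot, and variables do not carry over. Pictures are saved under pics/ and viewed, about 8 in all and at most 12, crops included, and the job is handed in when it is done.

Besides the shell and the picture viewer there is one more tool, called by a JSON object that holds its "op" and its "data". carry_out: Moves the arm, as the interface text tells. Its arguments: {"type":"object","properties":{"increments":{"type":"array"},"force":{"type":"number"}},"required":["increments"]}

```bash
mkdir -p pics; cat > h.py <<'E'
import numpy as np, cv2
from plant import monitor, viewer, bot, spotter
from scipy.spatial.transform import Rotation as Ro
def cloud(p, T=None):
    z=p['range_z']; h,w=z.shape
    u,v=np.meshgrid(np.arange(w),np.arange(h))
    n=cv2.undistortPoints(np.stack([u,v],-1).reshape(-1,1,2).astype(np.float64),np.array(p['K']),np.array(p['D'])).reshape(h,w,2)
    P=np.dstack([n[...,0]*z,n[...,1]*z,z])
    if T is None: P=(P-np.array(p['t']))@np.array(p['R'])
    else: P=P@T[:3,:3].T+T[:3,3]
    P[z<=0]=np.nan
    return P
def wrist():
    s=monitor.get_state(); p=viewer.read_camera('wrist')
    T=np.eye(4);T[:3,:3]=Ro.from_quat(s['tcp_rot']).as_matrix();T[:3,3]=s['position']
    return p,cloud(p,T@np.array(p['mount']))
def save(p,n): cv2.imwrite('pics/'+n,p['image'][...,::-1])
E
python3 - <<'E'
from h import *
np.set_printoptions(precision=4,suppress=True)
print(monitor.get_state(), bot.tip_extent)
names="straightedge edge_left edge_right stack_orange stack_blue holder tape_roll safety_cutter mug glue_jar".split()
for c in ('top','scene'):
    p=viewer.read_camera(c); save(p,c+'.png'); P=cloud(p); np.save(c,P); np.save(c+'_im',p['image'])
    for n in names:
        for d in spotter.landmark_of(p,n)[:2]:
            u,v=d['location'][0]*512,d['location'][1]*384
            print(c,n,round(d['score'],2),round(u),round(v),P[min(int(v),383),min(int(u),511)])
E
```

```text
{'time': 0.0, 'q': array([ 1.262 ,  0.4239,  1.6307, -0.    ,  1.0886, -0.019 ]), 'joint_velocities': array([ 0.0002,  0.0009, -0.0017, -0.0014,  0.0008,  0.0006]), 'joint_efforts': array([ -0.0016, -55.7375, -28.1755,  -0.0002,   0.007 ,  -0.    ]), 'position': array([0.1784, 0.5984, 0.2475]), 'tcp_rot': array([ 0.8018,  0.5976, -0.0006,  0.0005]), 'force': array([ 0.4694, -0.0127,  0.0499]), 'ft_torque': array([0.0139, 0.0292, 0.0099]), 'grip_width': 0.9974192449085371} 0.017
top straightedge 0.86 370 169 [ 0.6329 -0.2821  0.075 ]
top edge_left 0.78 354 150 [ 0.6789 -0.2478  0.0814]
top edge_right 0.59 392 157 [ 0.6539 -0.3407  0.0818]
top edge_right 0.33 372 172 [ 0.6236 -0.2895  0.0703]
top stack_orange 0.66 134 202 [0.6037 0.2894 0.048 ]
top stack_blue 0.64 259 183 [ 0.6273 -0.0169  0.0479]
top holder 0.63 365 176 [ 0.6189 -0.2727  0.0651]
top tape_roll 0.9 213 282 [0.4017 0.1144 0.0021]
top safety_cutter 0.62 319 274 [ 0.3983 -0.1419  0.0179]
top mug 0.97 309 129 [ 0.7421 -0.1454  0.0842]
top glue_jar 0.7 194 135 [0.7523 0.1326 0.0799]
top glue_jar 0.24 367 177 [ 0.6124 -0.2728  0.0708]
scene straightedge 0.57 137 297 [ 0.6295 -0.2902  0.0705]
scene edge_left 0.64 164 299 [ 0.6692 -0.2508  0.0884]
scene edge_left 0.16 147 200 [ 0.4016 -0.1545  0.0138]
scene edge_right 0.89 116 320 [ 0.6506 -0.3432  0.0808]
scene stack_orange 0.62 355 170 [0.6329 0.264  0.0494]
scene stack_blue 0.7 252 240 [ 0.6463 -0.0321  0.0493]
scene tape_roll 0.61 243 152 [0.4322 0.0945 0.0357]
scene safety_cutter 0.84 147 198 [ 0.4028 -0.1519  0.017 ]
scene mug 0.84 238 331 [ 0.775  -0.1603  0.0051]
scene glue_jar 0.91 354 257 [0.7996 0.109  0.0577]
```

```bash
python3 -c "
import cv2,numpy as np
a=cv2.imread('pics/top.png');b=cv2.imread('pics/scene.png')
cv2.imwrite('pics/both.png',np.vstack([a,b])[:, :])
c=cv2.resize(np.hstack([a,b]),(800,300));cv2.imwrite('pics/both.png',c)"
```

```text
(no output)
```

View pics/top.png

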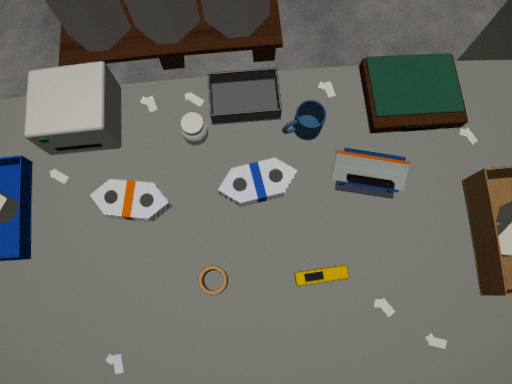

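View pics/scene.png

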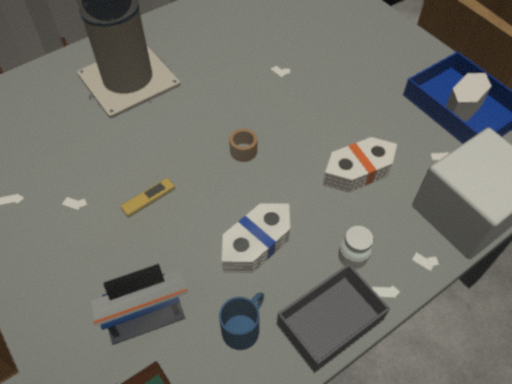

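The top view shows the orange-banded stack near (130,200), the blue one near (258,181), the straightedge in its holder near (370,170) with the orange line uppermost at row ~157 and the black rib near (370,181). The scene view agrees. Next I fit the poses.

```bash
python3 - <<'E'
from h import *
np.set_printoptions(precision=4,suppress=True)
P=np.load('top.npy')
for c in ('top','scene'):
  P=np.load(c+'.npy').reshape(-1,3); im=np.load(c+'_im.npy').reshape(-1,3).astype(int)
  for nm,c0 in (('orange',(.605,.29)),('blue',(.64,-.02))):
    m=(np.hypot(P[:,0]-c0[0],P[:,1]-c0[1])<.14)&(abs(P[:,2]-.05)<.012)
    Q=P[m]; r=cv2.minAreaRect(Q[:,:2].astype(np.float32)*1000); e=np.linalg.eigh(np.cov(Q[:,:2].T))[1][:,1]
    print(c,nm,m.sum(),Q.mean(0),r,'pca axis deg from y',np.degrees(np.arctan(-e[0]/e[1])))
  m=(np.hypot(P[:,0]-.63,P[:,1]+.285)<.13)&(P[:,2]>.03)
  o=m&(im[:,0]>170)&(im[:,1]<120)&(im[:,2]<90); Q=P[o]
  e=np.linalg.eigh(np.cov(Q.T))[1][:,2]; t=(Q-Q.mean(0))@e
  print(c,'line',o.sum(),Q.mean(0),e,t.min(),t.max(),'mid',Q.mean(0)+e*(t.min()+t.max())/2)
  g=m&(im.min(1)>120); Q=P[g]; mu=Q.mean(0); n=np.linalg.svd(Q-mu,full_matrices=False)[2][2]; n*=np.sign(n[2])
  print('plate',g.sum(),mu,n,'tilt',np.degrees(np.arccos(n[2])),'yaw',np.degrees(np.arctan2(-n[1],-n[0])))
  k=m&(im.max(1)<45); Q=P[k]; print('rib',k.sum(),Q.mean(0),Q[:,2].max(),np.percentile(Q,[2,98],axis=0)); K=Q[Q[:,2]>np.percentile(Q[:,2],50)];print(K.mean(0))
E
```

```text
top orange 2287 [0.6126 0.3008 0.0498] ((613.9878540039062, 302.51983642578125), (198.93324279785156, 90.64561462402344), 80.49665069580078) pca axis deg from y -9.960206608033463
top blue 2375 [ 0.6337 -0.0131  0.0499] ((646.2582397460938, -31.4208984375), (126.20275115966797, 224.1561737060547), 33.907554626464844) pca axis deg from y 12.245230526292458
top line 155 [ 0.6557 -0.2938  0.0851] [-0.2336 -0.9723 -0.0001] -0.08903058083826625 0.08644305390097902 mid [ 0.656  -0.2926  0.0851]
plate 1449 [ 0.6307 -0.2856  0.0715] [-0.4478  0.1089  0.8875] tilt 27.438424605754754 yaw -13.664278353741627
rib 376 [ 0.6085 -0.2799  0.0843] 0.09805397026696569 [[ 0.5795 -0.3371  0.0359]
 [ 0.7471 -0.2259  0.0966]]
[ 0.5944 -0.2785  0.0932]
scene orange 2148 [0.6175 0.2992 0.0491] ((615.5188598632812, 305.09893798828125), (199.222412109375, 95.18522644042969), 81.54721069335938) pca axis deg from y -8.93712446149208
scene blue 2871 [ 0.6372 -0.0159  0.0488] ((647.2221069335938, -31.656509399414062), (125.96023559570312, 225.37464904785156), 33.07664489746094) pca axis deg from y 10.292242314588105
  avg = a.mean(axis, **keepdims_kw)
  ret = um.true_divide(
<stdin>:12: RuntimeWarning: Degrees of freedom <= 0 for slice
  c *= np.true_divide(1, fact)
  c *= np.true_divide(1, fact)
Traceback (most recent call last):
numpy.linalg.LinAlgError: Eigenvalues did not converge
```

{"op": "carry_out", "data": {"increments": [[[0, 0, -0.161, 0.0356, -0.0333, 0.0056, 1], [0, 0, -0.161, 0.0356, -0.0333, 0.0056, 1], [0, 0, -0.161, 0.0356, -0.0333, 0.0056, 1], [0, 0, -0.161, 0.0356, -0.0333, 0.0056, 1], [0, 0, -0.161, 0.0356, -0.0333, 0.0056, 1], [0, 0, -0.161, 0.0356, -0.0333, 0.0056, 1], [0, 0, -0.161, 0.0356, -0.0333, 0.0056, 1], [0, 0, -0.161, 0.0356, -0.0333, 0.0056, 1], [0, 0, -0.161, 0.0356, -0.0333, 0.0056, 1], [0, 0, 0, 0, 0, 0, 1]]]}}

```text
time: 2.35
position: [0.5012, 0.2973, 0.2992]
tcp_rot: [0.996, -0.086, 0.001, -0.0]
force: [-0.4, 0.0, -0.1]
grip_width: 1.005
```

```bash
python3 - <<'E'
from h import *
np.set_printoptions(precision=4,suppress=True)
s=monitor.get_state();print(s['position'],Ro.from_quat(s['tcp_rot']).as_matrix(),s['q'])
p,P=wrist(); save(p,'w1.png'); np.save('w1',P); print(p['mount'])
Q=P.reshape(-1,3); Q=Q[(abs(Q[:,2]-.05)<.006)&(np.hypot(Q[:,0]-.614,Q[:,1]-.303)<.12)]
r=cv2.minAreaRect(Q[:,:2].astype(np.float32)*1000);print(len(Q),Q.mean(0),r)
E
```

```text
[0.5012 0.2973 0.2992] [[ 0.9851 -0.1719  0.0014]
 [-0.1719 -0.9851  0.0003]
 [ 0.0014 -0.0005 -1.    ]] [ 0.5152  0.3058  1.6793 -0.0005  1.1551  0.6881]
[[ 1.      0.0003  0.0002  0.0013]
 [-0.0004  0.9579  0.2871 -0.0725]
 [-0.0001 -0.2871  0.9579 -0.1249]
 [ 0.      0.      0.      1.    ]]
8768 [0.6157 0.3063 0.0494] ((615.680419921875, 301.6058044433594), (197.34364318847656, 90.9585189819336), 79.97987365722656)
```

View pics/w1.png

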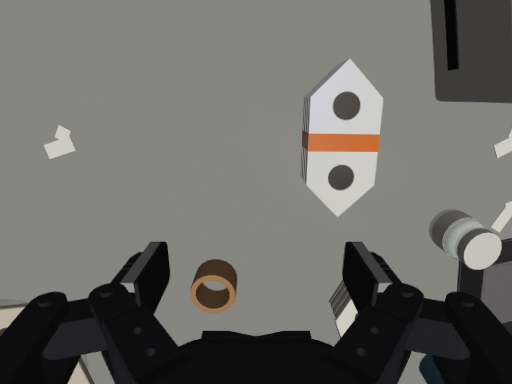

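The wrist view shows the orange stack clear (columns 302–382, rows 60–216), the tape roll at (214,287), and fingers at the bottom. Now to the pre-grasp pose.

{"op": "carry_out", "data": {"increments": [[[0, 0, -0.0105, 0.0037, -0.047, -0.009, 1], [0, 0, -0.0105, 0.0037, -0.047, -0.009, 1], [0, 0, -0.0105, 0.0037, -0.047, -0.009, 1], [0, 0, -0.0105, 0.0037, -0.047, -0.009, 1], [0, 0, -0.0105, 0.0037, -0.047, -0.009, 1], [0, 0, -0.0105, 0.0037, -0.047, -0.009, 1], [-0.0183, -0.0763, 0, 0.0037, -0.047, -0.009, 1], [-0.0183, -0.0763, 0, 0.0037, -0.047, -0.009, 1], [-0.0183, -0.0763, 0, 0.0037, -0.047, -0.009, 1], [-0.0183, -0.0763, 0, 0.0037, -0.047, -0.009, 1], [-0.0183, -0.0763, 0, 0.0037, -0.047, -0.009, 1], [-0.0183, -0.0763, 0, 0.0037, -0.047, -0.009, 1]]]}}

```text
time: 3.9
position: [0.5436, -0.2631, 0.1909]
tcp_rot: [0.966, -0.111, 0.231, 0.028]
force: [1.1, 0.2, -0.7]
grip_width: 0.998
```

{"op": "carry_out", "data": {"increments": [[[0, 0, 0, 0, 0, 0, 1]]]}}

```text
time: 4.03
position: [0.5424, -0.2639, 0.1897]
tcp_rot: [0.966, -0.113, 0.23, 0.027]
force: [-0.5, 0.8, -0.8]
grip_width: 0.999
```

```bash
cat >> h.py <<'E'
def stackfit(P,c=(.6155,.303),yaw=-9.8,z=(.044,.056)):
    Q=P.reshape(-1,3); Q=Q[(Q[:,2]>z[0])&(Q[:,2]<z[1])][:,:2]
    for _ in range(4):
        a=np.radians(yaw); ex=np.array([np.cos(a),np.sin(a)]); ey=np.array([-ex[1],ex[0]])
        X=(Q-c)@ex; Y=(Q-c)@ey; k=(abs(X)<.055)&(abs(Y)<.12); X,Y=X[k],Y[k]
        b=np.arange(-.048,.049,.004); lo=[];hi=[]
        for y in b:
            w=abs(Y-y)<.002
            lo.append(np.percentile(X[w],1) if w.sum()>5 else np.nan);hi.append(np.percentile(X[w],99) if w.sum()>5 else np.nan)
        lo,hi=np.array(lo),np.array(hi); g=np.isfinite(lo)
        pl=np.polyfit(b[g],lo[g],1);ph=np.polyfit(b[g],hi[g],1)
        yaw-=np.degrees(np.arctan((pl[0]+ph[0])/2)); yc=(np.percentile(Y,.1)+np.percentile(Y,99.9))/2
        c=c+ex*(pl[1]+ph[1])/2+ey*yc
    return c,yaw,ph[1]-pl[1],np.degrees([pl[0],ph[0]])
E
python3 - <<'E'
from h import *
np.set_printoptions(precision=4,suppress=True)
print(stackfit(np.load('w1.npy')),stackfit(np.load('top.npy')))
s=monitor.get_state();R=Ro.from_quat(s['tcp_rot']).as_matrix();print(s['position'],R)
p,P=wrist(); save(p,'w2.png'); np.save('w2',P); im=p['image'].reshape(-1,3).astype(int);P=P.reshape(-1,3)
m=(np.hypot(P[:,0]-.63,P[:,1]+.285)<.13)&(P[:,2]>.03)
o=m&(im[:,0]>150)&(im[:,1]<130)&(im[:,2]<90); Q=P[o]
e=np.linalg.eigh(np.cov(Q.T))[1][:,2]; e*=np.sign(e[1]); t=(Q-Q.mean(0))@e; mid=Q.mean(0)+e*(t.min()+t.max())/2
print('line',o.sum(),mid,e,t.min(),t.max())
g=m&(im.min(1)>110)&(im.max(1)-im.min(1)<40); Q=P[g]; mu=Q.mean(0); n=np.linalg.svd(Q-mu,full_matrices=False)[2][2]; n*=np.sign(n[2])
print('plate',g.sum(),mu,n,np.degrees(np.arccos(n[2])))
n=n-e*(n@e); x=np.cross(e,n)
# rib: points above plate top within tool frame
F=np.c_[(P-mid)@x,(P-mid)@e,(P-mid)@n]
k=(F[:,2]>.008)&(F[:,2]<.045)&(F[:,0]>-.09)&(F[:,0]<0)&(abs(F[:,1])<.08)
print('rib in (x,y,z) from line', k.sum(), np.percentile(F[k],[2,50,98],axis=0))
k&=(F[:,2]>.030);print(np.percentile(F[k],[2,50,98],axis=0))
E
```

```text
(array([0.6154, 0.3023]), np.float64(-10.108471916729398), np.float64(0.08869826729340465), array([ 0.2348, -0.2348])) (array([0.6132, 0.3019]), np.float64(-9.40682510137213), np.float64(0.08609230457110624), array([ 0.4402, -0.4404]))
[ 0.5424 -0.2639  0.1897] [[ 0.8691 -0.2302  0.4378]
 [-0.2051 -0.9731 -0.1044]
 [ 0.4501  0.0009 -0.893 ]]
line 1272 [ 0.6571 -0.2938  0.0847] [ 0.2372  0.9715 -0.0002] -0.09409231044792463 0.0836488065740862
plate 10628 [ 0.6313 -0.2767  0.071 ] [-0.6372  0.1481  0.7564] 40.854583736126486
rib in (x,y,z) from line 4940 [[-0.0754 -0.0771  0.0082]
 [-0.0561  0.0167  0.0112]
 [-0.0327  0.078   0.0176]]
[[-0.0542 -0.032   0.0304]
 [-0.0463  0.0544  0.0409]
 [-0.0382  0.0546  0.045 ]]
```

View pics/w2.png

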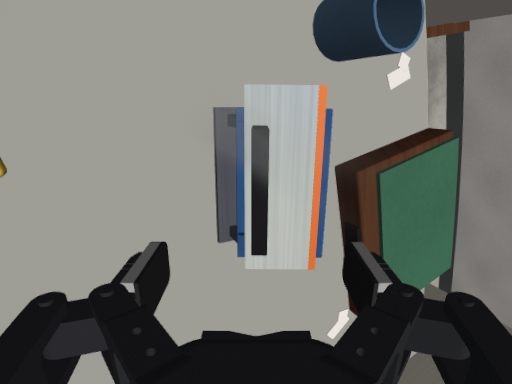

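The straightedge (columns 245–327, rows 85–270) sits square to the jaws, rib at columns 251–269. The plate mask picked up the bench, so I redo it with the known slope.

```bash
python3 - <<'E'
from h import *
np.set_printoptions(precision=4,suppress=True)
P=np.load('w2.npy'); a=np.radians(-13.6);t=np.radians(27)
x=np.array([np.cos(t)*np.cos(a),np.cos(t)*np.sin(a),np.sin(t)]);y=np.array([-np.sin(a),np.cos(a),0]);z=np.cross(x,y)
B=np.c_[x,y,z]; s=monitor.get_state(); T=s['position']; R=Ro.from_quat(s['tcp_rot']).as_matrix()
for nm,(r0,r1,c0,c1) in dict(plate=(100,255,280,308),rib=(130,250,254,264)).items():
    Q=P[r0:r1,c0:c1].reshape(-1,3); Q=Q[np.isfinite(Q[:,0])]; mu=Q.mean(0); n=np.linalg.svd(Q-mu,full_matrices=False)[2][2]; n*=np.sign(n[2])
    print(nm,len(Q),np.median(Q,0),n,np.degrees(np.arccos(n[2])),np.std((Q-mu)@n), 'se axes',np.median(Q@B,0))
Q=P[120:262,246:276].reshape(-1,3)@B; top=np.nanmedian(P[130:250,254:264].reshape(-1,3)@B,0)
k=abs(Q[:,2]-top[2])<.006; print('rib top ext',np.percentile(Q[k],[1,99],axis=0))
L=np.array([.6571,-.2938,.0847])@B; print('line',L)
rt=np.percentile(Q[k],[1,99],axis=0).mean(0); g=B@np.array([rt[0],L[1],top[2]-.012])  # grasp z=30
tcp=g-.002*z; print('grasp',g,'tcp',tcp,'delta',tcp-T,'in se',B.T@(tcp-T))
Rt=np.c_[x,-y,-z]; print('turn',Ro.from_matrix(Rt@R.T).as_rotvec())
E
```

```text
plate 4330 [ 0.6397 -0.2819  0.0743] [-0.4379  0.1062  0.8927] 26.783892819952097 0.0006782820506384868 se axes [ 0.6468 -0.1238 -0.2462]
rib 1198 [ 0.5948 -0.2732  0.0914] [-0.4365  0.105   0.8936] 26.674614304488163 0.0006343798285829022 se axes [ 0.6139 -0.1257 -0.2101]
rib top ext [[ 0.6077 -0.1839 -0.2118]
 [ 0.6212 -0.0774 -0.2087]]
line [ 0.6691 -0.1311 -0.2458]
grasp [ 0.5994 -0.2798  0.081 ] tcp [ 0.6002 -0.28    0.0793] delta [ 0.0575 -0.0173 -0.1109] in se [ 0.0031 -0.0033 -0.126 ]
turn [-0.0008 -0.005  -0.0057]
```

{"op": "carry_out", "data": {"increments": [[[0, -0.005, -0.006, 0.0058, -0.0017, -0.0111, 1], [0, 0, 0, 0.0058, -0.0017, -0.0111, 1], [0, 0, 0, 0.0058, -0.0017, -0.0111, 1], [0, 0, 0, 0.0058, -0.0017, -0.0111, 1], [0, 0, 0, 0.0058, -0.0017, -0.0111, 1], [0, 0, 0, 0.0058, -0.0017, -0.0111, 1], [0, 0, 0, 0.0058, -0.0017, -0.0111, 1], [0, 0, 0, 0.0058, -0.0017, -0.0111, 1], [0, 0, 0, 0.0058, -0.0017, -0.0111, 1], [0, 0, 0, 0.0053, -0.0017, -0.011, 1], [0, 0, 0, 0, 0, 0, 1]]]}}

```text
time: 5.45
position: [0.6008, -0.2799, 0.0789]
tcp_rot: [0.965, -0.115, 0.232, 0.027]
force: [0.2, 0.2, 0.5]
grip_width: 1.001
```

{"op": "carry_out", "data": {"increments": [[[0, 0, 0, 0, 0, 0, 0.5], [0, 0, 0, 0, 0, 0, 0.3], [0, 0, 0, 0, 0, 0, 0], [0, 0, 0, 0, 0, 0, 0], [0, 0, 0, 0, 0, 0, 0], [0, 0, 0, 0, 0, 0, 0], [0, 0, 0, 0, 0, 0, 0], [0, 0, 0, 0, 0, 0, 0]]], "force": 60}}

```text
time: 6.45
position: [0.6007, -0.2799, 0.0804]
tcp_rot: [0.965, -0.115, 0.233, 0.028]
force: [-4.9, 0.5, 6.0]
grip_width: 0.156
```

{"op": "carry_out", "data": {"increments": [[[0, 0, 0, -0.0022, 0.0005, 0.0045, 0], [0, 0, 0, -0.0045, 0.001, 0.009, 0], [0, 0, 0, -0.0045, 0.001, 0.009, 0], [0, 0, 0, -0.0045, 0.001, 0.009, 0], [0, 0, 0, -0.0045, 0.001, 0.009, 0], [0, 0, 0, -0.0045, 0.001, 0.009, 0], [0, 0, 0, 0, 0, 0.02, 0], [0, 0, 0, 0, 0, 0.03, 0], [0, 0, 0, 0, 0, 0.03, 0], [0, 0, 0, 0, 0, 0, 0], [0, 0, 0, 0, 0, 0, 0]]]}}

```text
time: 7.82
position: [0.5755, -0.2741, 0.2088]
tcp_rot: [0.965, -0.115, 0.232, 0.028]
force: [0.2, -0.2, -2.7]
grip_width: 0.154
```

```bash
python3 - <<'E'
from h import *
np.set_printoptions(precision=4,suppress=True)
s=monitor.get_state();print(s['position'],s['force'],s['ft_torque'],s['grip_width'])
p,P=wrist(); save(p,'w3.png')
E
```

```text
[ 0.5755 -0.2741  0.2088] [ 0.1665 -0.1503 -2.6831] [ 0.1281  0.4584 -0.0008] 0.1542918026469
```

View pics/w3.png

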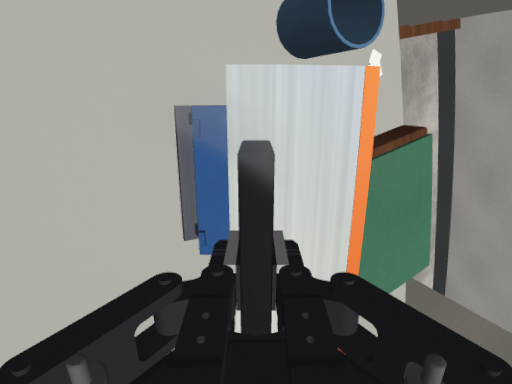

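The straightedge is held by the rib (rib column ~256, orange line from (372,70) to (353,278)), clear of the holder. I measure its pose in the hand.

```bash
cat > inhand.py <<'E'
from h import *
np.set_printoptions(precision=4,suppress=True)
def inhand():
    s=monitor.get_state(); R=Ro.from_quat(s['tcp_rot']).as_matrix(); T=s['position']
    p=viewer.read_camera('wrist'); P=cloud(p,np.array(p['mount'])); im=p['image'].astype(int)
    Q=P[80:215,295:345].reshape(-1,3); Q=Q[np.isfinite(Q[:,0])]; mu=Q.mean(0); n=np.linalg.svd(Q-mu,full_matrices=False)[2][2]; n*=-np.sign(n[2])
    o=(im[...,0]>150)&(im[...,1]<130)&(im[...,2]<70); o[290:]=False; L=P[o]; L=L[np.isfinite(L[:,0])]
    L=L[abs((L-mu)@n)<.006]; lm=np.median(L,0)
    e=np.linalg.svd(L-L.mean(0),full_matrices=False)[2][0]; e*=-np.sign(e[1])
    e-=n*(e@n); e/=np.linalg.norm(e); x=np.cross(e,n)
    edge=np.percentile((L-mu)@x,98)+mu@x; ymax=(L@e).max()  # +y end? report
    B=np.c_[x,e,n]   # straightedge axes in tool
    return s,R,T,B,edge,mu@n,ymax,p
if __name__=='__main__':
    s,R,T,B,edge,top,ymax,p=inhand()
    print('B',B,'edge x from TCP',edge,'plate top n from TCP',top,'ymax',ymax)
    c,yaw=np.array([.6152,.3023]),-9.9
    W=R@B; print('se axes world',W)
    a=np.radians(yaw); ex=np.array([np.cos(a),np.sin(a),0]);ey=np.array([-ex[1],ex[0],0]);W2=np.c_[ex,ey,[0,0,1]]
    print('turn',Ro.from_matrix(W2@W.T).as_rotvec())
    # TCP in se frame: x=.036-edge, y=ymax dependent, z=.006-top
    t=np.array([.036-edge, .09-ymax, .006-top]); print('tcp in se',t)
    se=np.r_[c,0]-.081*ex; tgt=se+W2@t; print('target tcp flush',tgt,'delta',tgt-T)
E
python3 inhand.py
```

```text
B [[ 1.      0.0009  0.0043]
 [ 0.0009 -1.     -0.0011]
 [ 0.0043  0.0011 -1.    ]] edge x from TCP 0.058926972270218723 plate top n from TCP -0.02284070783073315 ymax 0.08035220389279113
se axes world [[ 0.8679  0.236  -0.4371]
 [-0.2108  0.9718  0.1061]
 [ 0.4498  0.      0.8931]]
turn [0.0952 0.4568 0.0643]
tcp in se [-0.0229  0.0096  0.0288]
target tcp flush [0.5145 0.3297 0.0288] delta [-0.0608  0.6037 -0.1794]
```

{"op": "carry_out", "data": {"increments": [[[0.0079, 0.0381, 0.0054, -0.0067, 0.0502, 0, 0], [0.0079, 0.0381, 0.0054, -0.0067, 0.0502, 0, 0], [0.0079, 0.0381, 0.0054, -0.0067, 0.0502, 0, 0], [0.0079, 0.0381, 0.0054, -0.0067, 0.0502, 0, 0], [0.0079, 0.0381, 0.0054, -0.0067, 0.0502, 0, 0], [0.0079, 0.0381, 0.0054, -0.0067, 0.0502, 0, 0], [0.0079, 0.0381, 0.0054, -0.0067, 0.0502, 0, 0], [0.0079, 0.0381, 0.0054, -0.0067, 0.0502, 0, 0], [0.0079, 0.0381, 0.0054, -0.0067, 0.0502, 0, 0], [0.0079, 0.0381, 0.0054, -0.0067, 0.0502, 0, 0], [0.0079, 0.0381, 0.0054, -0.0067, 0.0502, 0, 0], [0.0079, 0.0381, 0.0054, -0.0067, 0.0502, 0, 0]]]}}

```text
time: 9.43
position: [0.495, 0.3295, 0.2082]
tcp_rot: [0.996, -0.085, 0.002, 0.001]
force: [1.0, -0.3, -1.6]
grip_width: 0.155
```

{"op": "carry_out", "data": {"increments": [[[0, 0, 0, 0, 0, -0.02, 0], [0, 0, 0, 0, 0, -0.02, 0], [0, 0, 0, 0, 0, -0.02, 0], [0, 0, 0, 0, 0, -0.02, 0], [0, 0, 0, 0, 0, 0, 0], [0, 0, 0, 0, 0, 0, 0]]]}}

```text
time: 10.18
position: [0.4959, 0.328, 0.1295]
tcp_rot: [0.996, -0.085, 0.003, 0.0]
force: [-0.2, 0.2, -2.1]
grip_width: 0.152
```

```bash
python3 - <<'E'
from inhand import *
s,R,T,B,edge,top,ymax,p=inhand(); save(p,'w4.png'); print(T,'\n',R@B,edge,top,ymax,s['force'])
Tm=np.eye(4);Tm[:3,:3]=R;Tm[:3,3]=T
P=cloud(p,Tm@np.array(p['mount']));np.save('w4',P)
print(stackfit(P))
t=viewer.read_camera('top'); save(t,'t4.png'); np.save('t4',cloud(t))
for n in('edge_left','edge_right','stack_orange','straightedge'):print(n,[(round(d['score'],2),d['location'][0]*512,d['location'][1]*384) for d in spotter.landmark_of(t,n)[:1]])
a=cv2.resize(t['image'][130:260,40:240],None,fx=2,fy=2);a=cv2.resize(t['image'][140:280,60:230],(466,384))
cv2.imwrite('pics/c4.png',np.hstack([a,cv2.resize(p['image'],(512,384))])[:,:,::-1][:, :])
c=cv2.imread('pics/c4.png');cv2.imwrite('pics/c4.png',cv2.resize(c,(800,314)))
E
```

```text
[0.4959 0.328  0.1295] 
 [[ 0.9854  0.17   -0.0033]
 [-0.17    0.9854  0.0025]
 [ 0.0036 -0.0019  1.    ]] 0.05906218765739771 -0.022354422172868812 0.08935158017534431 [-0.161   0.1806 -2.1185]
(array([0.6196, 0.3088]), np.float64(-9.946831349697446), np.float64(0.08270499299998382), array([-0.1423,  0.1423]))
edge_left []
edge_right [(0.87, 138.2912, 221.2992)]
stack_orange [(0.7, 132.3008, 202.59839999999997)]
straightedge [(0.66, 114.688, 236.8896)]
```

View pics/c4.png

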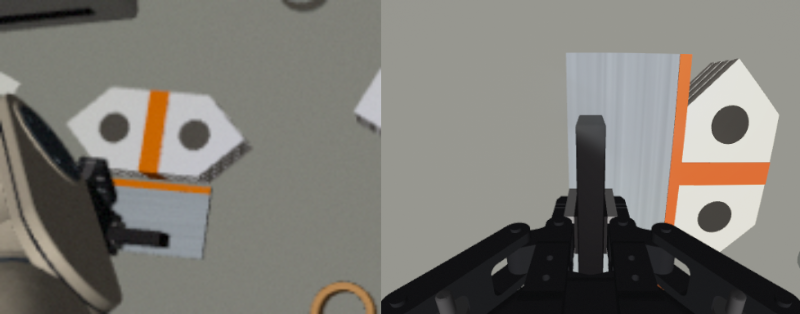

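The wrist view shows the plate parallel to the stack with a visible gap. The top crop agrees: the orange line lies just robot-side of the stack, partly hidden by the arm. I lower to about 1 cm above the bench.

{"op": "carry_out", "data": {"increments": [[[0, 0, 0, 0.001, -0.003, -0.02, 0], [0, 0, 0, 0.001, -0.003, -0.02, 0], [0, 0, 0, 0, 0, -0.02, 0], [0, 0, 0, 0, 0, -0.02, 0], [0, 0, 0, 0, 0, -0.01, 0], [0, 0, 0, 0, 0, 0, 0], [0, 0, 0, 0, 0, 0, 0]]]}}

```text
time: 11.35
position: [0.4982, 0.3222, 0.04]
tcp_rot: [0.996, -0.085, 0.003, -0.0]
force: [1.0, 1.1, -2.5]
grip_width: 0.152
```

{"op": "carry_out", "data": {"increments": [[[0, 0, 0, 0, 0, -0.004, 0], [0, 0, 0, 0, 0, -0.003, 0], [0, 0, 0, 0, 0, -0.002, 0], [0, 0, 0, 0, 0, 0, 0], [0, 0, 0, 0, 0, 0, 0]]]}}

```text
time: 11.98
position: [0.4978, 0.3219, 0.0306]
tcp_rot: [0.996, -0.085, 0.003, 0.0]
force: [-0.7, 0.2, -2.2]
grip_width: 0.157
```

```bash
python3 - <<'E'
from inhand import *
s,R,T,B,edge,top,ymax,p=inhand(); save(p,'w5.png'); print(T,'\n',R@B,edge,top,ymax,s['force'],s['ft_torque'])
Tm=np.eye(4);Tm[:3,:3]=R;Tm[:3,3]=T
P=cloud(p,Tm@np.array(p['mount']));np.save('w5',P)
print('fit',stackfit(P))
E
```

```text
[0.4978 0.3219 0.0306] 
 [[ 0.9866  0.1629 -0.0021]
 [-0.1629  0.9866  0.0022]
 [ 0.0024 -0.0018  1.    ]] 0.0590791958971627 -0.022306966104299664 0.08435031471165652 [-0.7491  0.1967 -2.2063] [ 0.085   0.0169 -0.0127]
fit (array([0.5935, 0.3137]), np.float64(6.882604345030063), np.float64(0.03228443334019035), array([0.3323, 0.6312]))
```

View pics/w5.png

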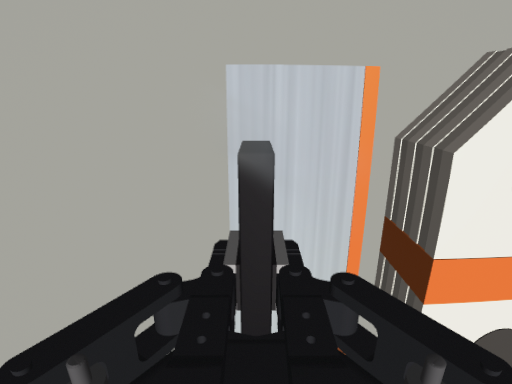

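The plate hovers just above the bench; the stack's side face runs from (396,138) to (380,280), next to the orange line with a clear gap. I measure the gap and angle directly.

```bash
cat > gap.py <<'E'
from inhand import *
def gap(P,T,z0=.008,z1=.042):
    # side face of stack in world, relative to TCP, in yaw -9.9 axes
    a=np.radians(-9.9); ex=np.array([np.cos(a),np.sin(a)]);ey=np.array([-ex[1],ex[0]])
    Q=P.reshape(-1,3); Q=Q[np.isfinite(Q[:,0])]; D=Q[:,:2]-T[:2]; X=D@ex;Y=D@ey
    k=(Q[:,2]>z0)&(Q[:,2]<z1)&(X>.055)&(X<.10)&(Y>-.03)&(Y<.05)
    for _ in range(5):
        f=np.polyfit(Y[k],X[k],1); k=k&(abs(X-np.polyval(f,Y))<.003)
    return k.sum(),f[1],-9.9-np.degrees(np.arctan(f[0])),np.std(X[k]-np.polyval(f,Y[k])),Y[k].min(),Y[k].max()
if __name__=='__main__':
    s=monitor.get_state();T=s['position']; P=np.load('w5.npy')
    for z in ((.006,.02),(.02,.032),(.032,.045)): print(gap(P,T,*z))
    n=Ro.from_quat(s['tcp_rot']).as_matrix();print(np.degrees(np.arctan2(n[1,0],n[0,0])))
E
python3 gap.py
```

```text
Traceback (most recent call last):
  File "gap.py", line 12, in <module>
    for z in ((.006,.02),(.02,.032),(.032,.045)): print(gap(P,T,*z))
                                                        ~~~^^^^^^^^
  File "gap.py", line 8, in gap
    f=np.polyfit(Y[k],X[k],1); k=k&(abs(X-np.polyval(f,Y))<.003)
TypeError: expected non-empty vector for x
```

```bash
python3 - <<'E'
from gap import *
T=monitor.get_state()['position'];P=np.load('w5.npy')
a=np.radians(-9.9); ex=np.array([np.cos(a),np.sin(a)]);ey=np.array([-ex[1],ex[0]])
for r in (120,160,200,240):
  print(r,[ (c,*np.round([(P[r,c,:2]-T[:2])@ex,(P[r,c,:2]-T[:2])@ey,P[r,c,2]],4)) for c in range(340,470,10)])
E
```

```text
120 [(340, np.float64(0.0422), np.float64(0.0642), np.float64(0.0081)), (350, np.float64(0.0472), np.float64(0.0643), np.float64(0.008)), (360, np.float64(0.0521), np.float64(0.0644), np.float64(0.008)), (370, np.float64(0.0565), np.float64(0.0645), np.float64(0.0097)), (380, np.float64(0.0657), np.float64(0.0641), np.float64(-0.0005)), (390, np.float64(0.0708), np.float64(0.0642), np.float64(0.0)), (400, np.float64(0.0766), np.float64(0.0643), np.float64(-0.0008)), (410, np.float64(0.0813), np.float64(0.0645), np.float64(0.0006)), (420, np.float64(0.084), np.float64(0.0648), np.float64(0.0055)), (430, np.float64(0.0841), np.float64(0.0654), np.float64(0.0145)), (440, np.float64(0.0849), np.float64(0.0659), np.float64(0.0213)), (450, np.float64(0.086), np.float64(0.0663), np.float64(0.027)), (460, np.float64(0.0859), np.float64(0.0668), np.float64(0.0339))]
160 [(340, np.float64(0.0435), np.float64(0.0447), np.float64(0.0087)), (350, np.float64(0.0485), np.float64(0.0447), np.float64(0.009)), (360, np.float64(0.0537), np.float64(0.0447), np.float64(0.0088)), (370, np.float64(0.0592),
[... 1681 characters left out ...]
58), np.float64(0.0011), np.float64(0.0097)), (370, np.float64(0.0677), np.float64(-0.0037), np.float64(-0.0)), (380, np.float64(0.0736), np.float64(-0.0037), np.float64(0.0002)), (390, np.float64(nan), np.float64(nan), np.float64(nan)), (400, np.float64(0.0746), np.float64(0.0061), np.float64(0.0205)), (410, np.float64(0.0736), np.float64(0.0113), np.float64(0.0312)), (420, np.float64(0.0757), np.float64(0.0134), np.float64(0.0358)), (430, np.float64(0.0744), np.float64(0.0179), np.float64(0.045)), (440, np.float64(0.0757), np.float64(0.02), np.float64(0.0495)), (450, np.float64(0.0812), np.float64(0.0192), np.float64(0.048)), (460, np.float64(0.0843), np.float64(0.02), np.float64(0.0499))]
```

```bash
sed -i 's/(X>.055)&(X<.10)/(X>lo)\&(X<lo+.012)/; s/z1=.042)/z1=.042,lo=.069)/' gap.py; python3 gap.py
```

```text
(np.int64(1824), np.float64(0.07454536486306171), np.float64(-10.231757419083474), np.float64(0.00047164006438852837), np.float64(-0.029888876911693483), np.float64(0.04999548766802194))
(np.int64(1889), np.float64(0.0745563291523911), np.float64(-10.34457973560571), np.float64(0.0005050967915470161), np.float64(-0.026864941256830595), np.float64(0.049999187373637635))
(np.int64(2525), np.float64(0.0744906443827551), np.float64(-10.491328198150214), np.float64(0.0005074150230954898), np.float64(-0.021559278920310156), np.float64(0.04999957838063219))
-9.797754329205658
```

{"op": "carry_out", "data": {"increments": [[[0, 0, 0, 0.002, -0.0003, 0, 0], [0, 0, 0, 0.002, -0.0003, 0, 0], [0, 0, 0, 0.002, -0.0003, 0, 0], [0, 0, 0, 0.002, -0.0004, 0, 0], [0, 0, 0, 0.002, -0.0004, 0, 0], [0, 0, 0, 0, 0, -0.001, 0], [0, 0, 0, 0, 0, -0.001, 0], [0, 0, 0, 0, 0, 0, 0], [0, 0, 0, 0, 0, 0, 0]]]}}

```text
time: 13.15
position: [0.5077, 0.3202, 0.0286]
tcp_rot: [0.996, -0.085, 0.003, 0.0]
force: [-0.1, 0.4, -3.2]
grip_width: 0.158
```

{"op": "carry_out", "data": {"increments": [[[0, 0, -0.009, 0, 0, -0.0005, 0], [0, 0, 0, 0, 0, -0.0005, 0], [0, 0, 0, 0, 0, 0, 0], [0, 0, 0, 0, 0, 0, 0]]]}}

```text
time: 13.65
position: [0.5079, 0.3202, 0.0278]
tcp_rot: [0.996, -0.09, 0.003, 0.0]
force: [-0.3, -0.9, 0.5]
grip_width: 0.152
```

```bash
cat > look.py <<'E'
import sys
from gap import *
s,R,T,B,edge,top,ymax,p=inhand(); save(p,sys.argv[1]+'.png'); W=R@B
print(T,'edge',edge,'yaw',np.degrees(np.arctan2(-W[0,1],W[1,1])),'up',W[2],'F',s['force'],s['ft_torque'])
Tm=np.eye(4);Tm[:3,:3]=R;Tm[:3,3]=T
P=cloud(p,Tm@np.array(p['mount']));np.save(sys.argv[1],P)
print('plate top z',np.nanmedian(P[90:210,300:340,2]),'bench',np.nanmedian(P[90:250,150:200,2]),'TCP yaw',np.degrees(np.arctan2(R[1,0],R[0,0])))
print(gap(P,T,.012,.042,float(sys.argv[2])))
E
python3 look.py w6 .058
```

```text
[0.5079 0.3202 0.0278] edge 0.05910528269553417 yaw -9.839312616694608 up [ 0.0017 -0.0007  1.    ] F [-0.3003 -0.911   0.4944] [-0.0199  0.1641 -0.0667]
plate top z 0.0054724405148709465 bench -0.0007170005342276575 TCP yaw -10.316386081702902
(np.int64(4196), np.float64(0.06427500228336365), np.float64(-10.596930413330806), np.float64(0.0004614616541449133), np.float64(-0.021847835176638592), np.float64(0.04997222450206974))
```

{"op": "carry_out", "data": {"increments": [[[0, 0, -0.008, 0.001, -0.0002, 0.0004, 0], [0, 0, 0, 0.001, -0.0002, 0, 0], [0, 0, 0, 0.001, -0.0002, 0, 0], [0, 0, 0, 0.001, -0.0002, 0, 0], [0, 0, 0, 0, 0, 0, 0], [0, 0, 0, 0, 0, 0, 0]]]}}

```text
time: 14.45
position: [0.5118, 0.3193, 0.028]
tcp_rot: [0.996, -0.094, 0.003, 0.0]
force: [0.4, 0.3, -2.3]
grip_width: 0.155
```

```bash
python3 look.py w7 .0545; python3 -c "
import cv2;a=cv2.imread('pics/w7.png');cv2.imwrite('pics/w7c.png',cv2.resize(a[40:290,300:470],(544,600+200))[:600] if 0 else cv2.resize(a[40:290,300:470],(408,600)))"
```

```text
[0.5118 0.3193 0.028 ] edge 0.059406338936641864 yaw -10.973329788134178 up [ 0.002  -0.0023  1.    ] F [ 0.415   0.272  -2.2614] [0.0146 0.0794 0.0045]
plate top z 0.005629288589896891 bench -0.0007218135621825383 TCP yaw -10.772638134539278
(np.int64(3772), np.float64(0.06020350649594686), np.float64(-10.619944937763528), np.float64(0.00041168044216069823), np.float64(-0.02039219599252348), np.float64(0.04998428006917557))
```

View pics/w7c.png

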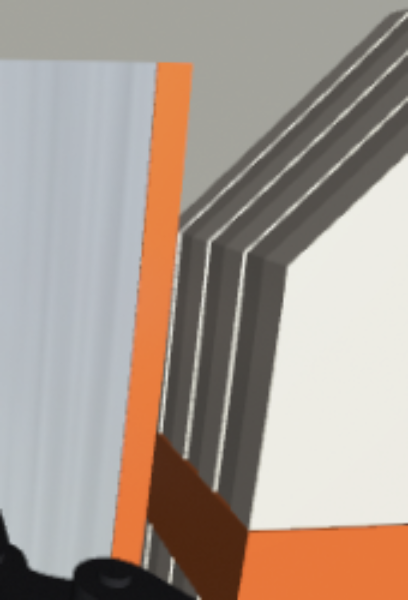

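The plate is nearly flush: a sub-millimetre gap, parallel to within about 0.3°. I release slightly, then nudge gently with the rear pad so the edge aligns itself.

{"op": "carry_out", "data": {"increments": [[[0, 0, 0, 0, 0, -0.0003, 0], [0, 0, 0, 0, 0, 0, 0.25], [0, 0, 0, 0, 0, 0, 0.25], [0, 0, 0, 0, 0, 0, 0.25], [0, 0, 0, 0, 0, 0, 0.25], [0, 0, 0, 0, 0, 0, 0.25]]]}}

```text
time: 15.25
position: [0.5118, 0.3194, 0.0277]
tcp_rot: [0.996, -0.094, 0.003, 0.0]
force: [0.3, 0.1, -0.3]
grip_width: 0.246
```

{"op": "carry_out", "data": {"increments": [[[0, 0, 0, 0.001, -0.0002, 0.001, 0.25], [0, 0, 0, 0.001, -0.0002, 0.0, 0.25], [0, 0, 0, 0.0005, -0.0001, 0.0, 0.25], [0, 0, 0, 0, 0, 0, 0.25], [0, 0, 0, 0, 0, 0, 0.25]]]}}

```text
time: 15.88
position: [0.5143, 0.3189, 0.0287]
tcp_rot: [0.996, -0.094, 0.003, 0.0]
force: [0.4, -0.3, 1.0]
grip_width: 0.251
```

```bash
python3 look.py w8 .0525
```

```text
[0.5143 0.3189 0.0287] edge 0.05695603729210081 yaw -11.268160240958379 up [-0.0032 -0.0006  1.    ] F [ 0.3608 -0.3104  0.9903] [0.0245 0.0227 0.0063]
plate top z 0.005308720917759191 bench -0.0007236525782572806 TCP yaw -10.774638399157732
(np.int64(3443), np.float64(0.05769333953792003), np.float64(-10.699484829142357), np.float64(0.0004256804559151683), np.float64(-0.029957571307700725), np.float64(0.04996972157703766))
```

{"op": "carry_out", "data": {"increments": [[[0, 0, 0, 0.0005, -0.0001, 0, 0.25], [0, 0, 0, 0.0005, -0.0001, 0, 0.25], [0, 0, 0, 0, 0, 0, 0.25], [0, 0, 0, 0, 0, 0, 0.25]]]}}

```text
time: 16.42
position: [0.5153, 0.3187, 0.0287]
tcp_rot: [0.996, -0.094, 0.003, 0.0]
force: [-0.6, -1.0, 0.4]
grip_width: 0.257
```

{"op": "carry_out", "data": {"increments": [[[0, 0, 0, 0.0005, -0.0001, 0, 0.25], [0, 0, 0, 0, 0, 0, 0.25], [0, 0, 0, 0, 0, 0, 0.25]]]}}

```text
time: 16.8
position: [0.5155, 0.3186, 0.0287]
tcp_rot: [0.996, -0.094, 0.003, 0.0]
force: [-2.7, 0.6, 1.3]
grip_width: 0.247
```

```bash
python3 look.py w9 .052
```

```text
[0.5155 0.3186 0.0287] edge 0.05569678799639778 yaw -11.468096989724874 up [-0.0008 -0.0008  1.    ] F [-2.7067  0.5615  1.3475] [0.2244 0.4139 0.0255]
plate top z 0.0053169626993921915 bench -0.0007180583784777428 TCP yaw -10.772719908793226
(np.int64(3360), np.float64(0.05645911108904583), np.float64(-10.635089970648348), np.float64(0.000439600862104524), np.float64(-0.029985886299692975), np.float64(0.04997775711558587))
```

{"op": "carry_out", "data": {"increments": [[[0, 0, 0, 0.0003, -0.0001, 0, 0.25], [0, 0, 0, 0, 0, 0, 0.25], [0, 0, 0, 0, 0, 0, 0.25]]]}}

```text
time: 17.23
position: [0.5157, 0.3185, 0.0287]
tcp_rot: [0.996, -0.094, 0.003, 0.0]
force: [-4.9, 1.3, 2.2]
grip_width: 0.25
```

{"op": "carry_out", "data": {"increments": [[[0, 0, 0, 0.0003, -0.0001, 0, 0.25], [0, 0, 0, 0, 0, 0, 0.25], [0, 0, 0, 0, 0, 0, 0.25]]]}}

```text
time: 17.6
position: [0.5159, 0.3183, 0.0287]
tcp_rot: [0.996, -0.094, 0.003, 0.0]
force: [-5.9, 1.0, 3.2]
grip_width: 0.249
```

```bash
python3 look.py w10 .0515
```

```text
[0.5159 0.3183 0.0287] edge 0.05557071319429609 yaw -11.365043356214317 up [-0.0029 -0.0003  1.    ] F [-5.8649  1.0234  3.2181] [0.2722 0.9412 0.0278]
plate top z 0.005323512086582133 bench -0.0007170655798789671 TCP yaw -10.77634295754932
(np.int64(3331), np.float64(0.0560517950756402), np.float64(-10.650567025502154), np.float64(0.00044130943466040313), np.float64(-0.029832404638833115), np.float64(0.04998550397538442))
```

{"op": "carry_out", "data": {"increments": [[[0, 0, 0.005, 0.0003, -0.0001, 0, 0.25], [0, 0, 0, 0, 0, 0, 0.25], [0, 0, 0, 0, 0, 0, 0.25]]]}}

```text
time: 18.02
position: [0.516, 0.3182, 0.0287]
tcp_rot: [0.996, -0.091, 0.002, 0.001]
force: [-5.5, 0.9, 4.8]
grip_width: 0.252
```

```bash
python3 look.py w11 .0515;  python3 -c "
import cv2;a=cv2.imread('pics/w11.png');cv2.imwrite('pics/w11c.png',cv2.resize(a[40:290,300:470],(408,600)))"
```

```text
[0.516  0.3182 0.0287] edge 0.0555186084291034 yaw -11.191860846282964 up [-0.0026 -0.0013  1.    ] F [-5.479   0.9229  4.7827] [ 0.3096  1.1003 -0.0202]
plate top z 0.005302576079724258 bench -0.0007100809199585001 TCP yaw -10.490744587004489
(np.int64(3337), np.float64(0.055886244553390536), np.float64(-10.655707668873022), np.float64(0.00043313944960142263), np.float64(-0.02965490683329187), np.float64(0.04999857809950139))
```

View pics/w11c.png

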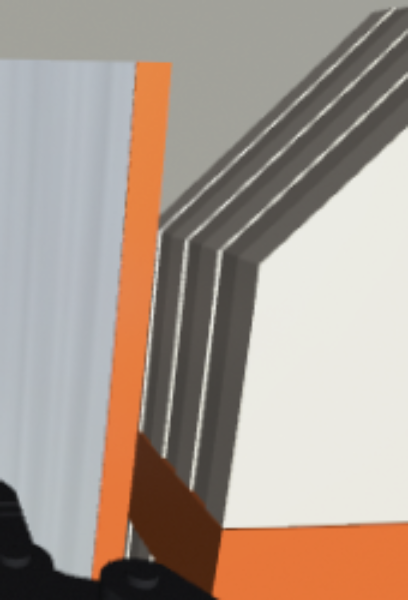

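The stack has not moved, and its near end touches. A small wedge is left toward −y (plate about 0.5° off), so I push on the −y part of the rib instead.

{"op": "carry_out", "data": {"increments": [[[0, 0, 0, -0.0015, 0.0003, 0, 0.25], [0, 0, 0, -0.0015, 0.0003, 0, 0.25], [0, 0, 0, -0.0017, -0.0094, 0, 0.25], [0, 0, 0, -0.0017, -0.0094, 0, 0.25], [0, 0, 0, -0.0017, -0.0094, 0, 0.25], [0, 0, 0, -0.0017, -0.0094, 0, 0.25], [0, 0, 0, 0, 0, 0, 0.25], [0, 0, 0, 0, 0, 0, 0.25]]]}}

```text
time: 19.08
position: [0.5071, 0.2814, 0.0288]
tcp_rot: [0.996, -0.091, 0.003, 0.0]
force: [-0.2, -0.1, 0.5]
grip_width: 0.247
```

{"op": "carry_out", "data": {"increments": [[[0, 0, 0, 0.001, -0.0002, 0, 0.25], [0, 0, 0, 0.001, -0.0002, 0, 0.25], [0, 0, 0, 0.0005, -0.0001, 0, 0.25], [0, 0, 0, 0, 0, 0, 0.25], [0, 0, 0, 0, 0, 0, 0.25]]]}}

```text
time: 19.7
position: [0.5093, 0.2809, 0.0287]
tcp_rot: [0.996, -0.091, 0.003, 0.0]
force: [-1.1, 1.8, 0.8]
grip_width: 0.255
```

```bash
python3 look.py w12 .0515
```

```text
[0.5093 0.2809 0.0287] edge 0.055668711385965006 yaw -10.740269593995244 up [-0.002  -0.0003  1.    ] F [-1.1407  1.769   0.776 ] [0.2328 0.2806 0.04  ]
plate top z 0.005294331885584258 bench -0.0007343384180170109 TCP yaw -10.478706636699052
(np.int64(3288), np.float64(0.05643586671899579), np.float64(-9.245150664721576), np.float64(0.00040845612693510394), np.float64(-0.015255855165890701), np.float64(0.049998593549327584))
```

{"op": "carry_out", "data": {"increments": [[[0, 0, 0, 0.0004, -0.0001, 0, 0.25], [0, 0, 0, 0, 0, 0, 0.25], [0, 0, 0, 0, 0, 0, 0.25]]]}}

```text
time: 20.12
position: [0.5096, 0.2806, 0.0287]
tcp_rot: [0.996, -0.091, 0.003, 0.0]
force: [-3.4, 0.2, 2.9]
grip_width: 0.253
```

{"op": "carry_out", "data": {"increments": [[[0, 0, 0, 0.0004, -0.0001, 0, 0.25], [0, 0, 0, 0, 0, 0, 0.25], [0, 0, 0, 0, 0, 0, 0.25]]]}}

```text
time: 20.5
position: [0.5096, 0.2806, 0.0287]
tcp_rot: [0.996, -0.091, 0.003, 0.0]
force: [-5.3, 2.0, 3.6]
grip_width: 0.251
```

```bash
python3 look.py w13 .0515
```

```text
[0.5096 0.2806 0.0287] edge 0.05561685950370316 yaw -10.227729519453668 up [-0.001  -0.0006  1.    ] F [-5.3344  2.0263  3.5927] [0.4139 0.8455 0.024 ]
plate top z 0.0053010894326859515 bench -0.0007122968915813099 TCP yaw -10.492997533912554
(np.int64(3238), np.float64(0.05605500242691936), np.float64(-9.240225635278305), np.float64(0.00039807033200274175), np.float64(-0.014923153052034021), np.float64(0.049993921343815))
```

{"op": "carry_out", "data": {"increments": [[[0, 0, 0, -0.002, 0.0003, 0, 0.25], [0, 0, 0, -0.002, 0.0004, 0, 0.25], [0, 0, 0, 0, 0, 0, 0.27], [0, 0, 0, 0, 0, 0.004, 0.27], [0, 0, 0, 0, 0, 0.01, 0.27], [0, 0, 0, 0, 0, 0.02, 0.27], [0, 0, 0, 0, 0, 0.03, 0.27], [0, 0, 0, 0, 0, 0.03, 0.27], [0, 0, 0, 0.03, 0.014, 0.036, 0.27], [0, 0, 0, 0.035, 0.015, 0, 0.27], [0, 0, 0, 0, 0, 0, 0.27], [0, 0, 0, 0, 0, 0, 0.27]]]}}

```text
time: 22.05
position: [0.5702, 0.3098, 0.159]
tcp_rot: [0.996, -0.091, 0.003, 0.001]
force: [-0.4, -0.8, 0.9]
grip_width: 0.273
```

```bash
python3 - <<'E'
from h import *
np.set_printoptions(precision=4,suppress=True)
print(monitor.get_state()['position'],monitor.get_state()['force'])
p,P=wrist(); save(p,'w14.png'); np.save('w14',P); im=p['image'].astype(int)
cv2.imwrite('pics/w14c.png',cv2.resize(p['image'][0:300,170:380][...,::-1],(420,600),interpolation=cv2.INTER_CUBIC))
print(stackfit(P))
Q=P.reshape(-1,3); I=im.reshape(-1,3)
o=(I[:,0]>150)&(I[:,1]<130)&(I[:,2]<70)&(Q[:,2]<.012)&(Q[:,2]>.002); L=Q[o][:,:2]
e=np.linalg.svd(L-L.mean(0),full_matrices=False)[2][0]; print('line',o.sum(),L.mean(0),np.degrees(np.arctan(-e[0]/e[1])),((L-L.mean(0))@e).min(),((L-L.mean(0))@e).max())
E
```

```text
[0.5702 0.3098 0.159 ] [-0.3797 -0.7557  0.9403]
(array([0.6173, 0.3114]), np.float64(-10.07217281343804), np.float64(0.08789453545223988), array([ 0.3886, -0.4092]))
line 582 [0.5639 0.2869] -10.16267860877964 -0.11049958870740631 0.06755518375396678
```

View pics/w14c.png

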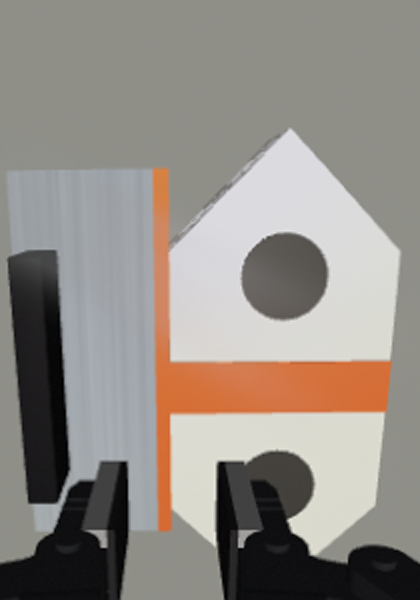

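The view from above shows the orange edge against the stack's near side along its length, centred on the flat. The fitted angles agree (edge −10.16°, stack −10.07°). I clear the arm and do a last check with the top camera.

{"op": "carry_out", "data": {"increments": [[[0, 0, 0, 0, 0, 0.04, 0.27], [0, 0, 0, -0.03, 0, 0.04, 0.27], [0, 0, 0, -0.05, -0.05, 0.03, 0.27], [0, 0, 0, -0.05, -0.06, 0, 0.27], [0, 0, 0, -0.04, -0.06, 0, 0.27], [0, 0, 0, 0, -0.06, 0, 0.27], [0, 0, 0, 0, -0.06, 0, 0.27], [0, 0, 0, 0, 0, 0, 0.27], [0, 0, 0, 0, 0, 0, 0.27]]]}}

```text
time: 23.22
position: [0.425, 0.0495, 0.263]
tcp_rot: [0.996, -0.092, 0.003, 0.0]
force: [-0.4, -0.0, -1.1]
grip_width: 0.273
```

```bash
python3 - <<'E'
from h import *
np.set_printoptions(precision=4,suppress=True)
p=viewer.read_camera('top'); save(p,'t15.png'); P=cloud(p); im=p['image'].astype(int)
print('before',stackfit(np.load('top.npy')),'\nafter',stackfit(P))
print('blue',stackfit(np.load('top.npy'),(.634,-.013),12.2)[:2],stackfit(P,(.634,-.013),12.2)[:2])
Q=P.reshape(-1,3); I=im.reshape(-1,3)
o=(I[:,0]>150)&(I[:,1]<130)&(I[:,2]<90)&(Q[:,2]<.02)&(np.hypot(Q[:,0]-.565,Q[:,1]-.31)<.12); L=Q[o][:,:2]
e=np.linalg.svd(L-L.mean(0),full_matrices=False)[2][0]; e*=np.sign(e[1]); t=(L-L.mean(0))@e; mid=L.mean(0)+e*(t.min()+t.max())/2
c,y=stackfit(P)[:2]; a=np.radians(y); ex=np.array([np.cos(a),np.sin(a)]);ey=np.array([-ex[1],ex[0]])
print('line',o.sum(),mid,np.degrees(np.arctan(-e[0]/e[1])),'rel stack',(mid-c)@ex,(mid-c)@ey,t.min(),t.max())
cv2.imwrite('pics/t15c.png',cv2.resize(p['image'][100:300,60:340][...,::-1],(784,560)))
E
```

```text
before (array([0.6132, 0.3019]), np.float64(-9.40682510137213), np.float64(0.08609230457110624), array([ 0.4402, -0.4404])) 
after (array([0.6132, 0.3013]), np.float64(-9.373931909429695), np.float64(0.08605848672797553), array([ 0.346 , -0.3506]))
blue (array([ 0.6336, -0.0131]), np.float64(9.208049047386558)) (array([ 0.6335, -0.0129]), np.float64(8.96957627722301))
line 205 [0.5688 0.3093] -11.252660996168606 rel stack -0.04511218721042347 0.0006151906759136998 -0.0893474684830104 0.08998473168941015
```

View pics/t15c.png

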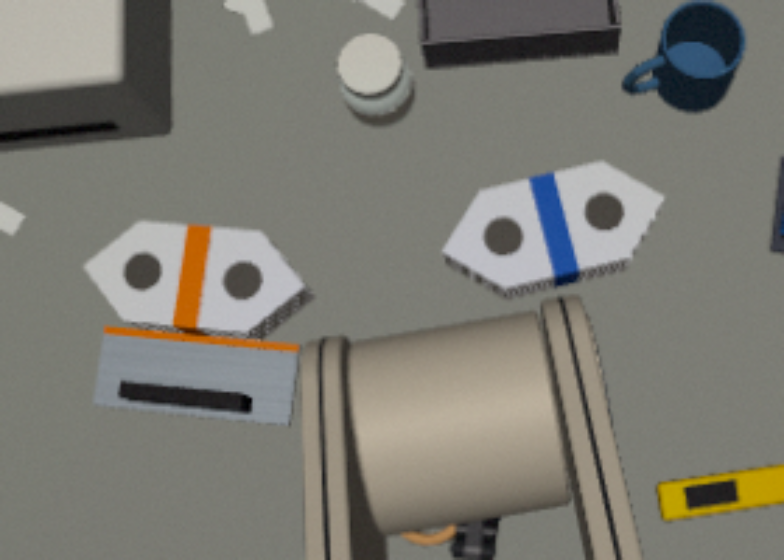

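The arm is clear, both stacks read unmoved, and the edge is centred. The edge angle in this picture is spoiled by the orange band. For certainty that the +y end also touches, I do one gentle push there.

{"op": "carry_out", "data": {"increments": [[[0, 0, 0, 0.0158, 0.0511, -0.01, 0.25], [0, 0, 0, 0.0158, 0.0511, -0.01, 0.25], [0, 0, 0, 0.0158, 0.0511, -0.01, 0.25], [0, 0, 0, 0.0158, 0.0511, -0.01, 0.25], [0, 0, 0, 0.0158, 0.0511, -0.01, 0.25], [0, 0, 0, 0.0158, 0.0511, -0.01, 0.25], [0, 0, 0, 0, 0, -0.04, 0.25], [0, 0, 0, 0, 0, -0.04, 0.25], [0, 0, 0, 0, 0, -0.04, 0.25], [0, 0, 0, 0, 0, 0, 0.25], [0, 0, 0, 0, 0, 0, 0.25]]]}}

```text
time: 24.65
position: [0.5206, 0.3576, 0.0841]
tcp_rot: [0.996, -0.091, 0.003, -0.0]
force: [0.6, 0.2, 1.3]
grip_width: 0.251
```

```bash
python3 - <<'E'
from h import *
np.set_printoptions(precision=4,suppress=True)
s=monitor.get_state();T=s['position'];R=Ro.from_quat(s['tcp_rot']).as_matrix();print(T,R[:2,0])
p,P=wrist();save(p,'w16.png')
D=(P.reshape(-1,3)-T)@np.c_[R[:,0],-R[:,1],-R[:,2]]; z=P.reshape(-1,3)[:,2]; I=p['image'].reshape(-1,3).max(1)
k=(I<70)&(z>.036)&(z<.048)&(abs(D[:,0])<.015)&(D[:,1]<.06)&(D[:,1]>-.0)
print('rib x,y rel TCP',k.sum(),np.percentile(D[k],[3,50,97],axis=0))
E
```

```text
[0.5206 0.3576 0.0841] [ 0.9836 -0.1804]
rib x,y rel TCP 547 [[-0.0062  0.0005 -0.0463]
 [ 0.0004  0.0081 -0.0429]
 [ 0.0063  0.0144 -0.0418]]
```

View pics/w16.png

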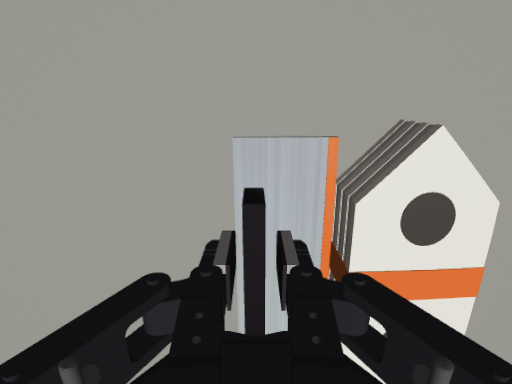

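The jaws straddle the rib centrally (rib column ~255, pads at 230 and 285). I descend and push gently.

{"op": "carry_out", "data": {"increments": [[[0, 0, 0, 0, 0, -0.02, 0.25], [0, 0, 0, 0, 0, -0.02, 0.25], [0, 0, 0, 0, 0, -0.014, 0.25], [0, 0, 0, 0, 0, 0, 0.25], [0, 0, 0, 0.001, -0.0002, 0, 0.25], [0, 0, 0, 0.001, -0.0002, 0, 0.25], [0, 0, 0, 0.0005, -0.0001, 0, 0.25], [0, 0, 0, 0, 0, 0, 0.25], [0, 0, 0, 0, 0, 0, 0.25]]]}}

```text
time: 25.82
position: [0.5229, 0.3559, 0.0294]
tcp_rot: [0.996, -0.091, 0.003, 0.0]
force: [-4.0, 1.2, 2.1]
grip_width: 0.255
```

{"op": "carry_out", "data": {"increments": [[[0, 0, 0, 0.0005, -0.0001, 0, 0.25], [0, 0, 0, 0, 0, 0, 0.25], [0, 0, 0, 0, 0, 0, 0.25]]]}}

```text
time: 26.2
position: [0.523, 0.3557, 0.0292]
tcp_rot: [0.996, -0.091, 0.003, 0.0]
force: [-4.8, 2.7, 3.2]
grip_width: 0.248
```

{"op": "carry_out", "data": {"increments": [[[0, 0, 0, 0.0005, -0.0001, 0, 0.25], [0, 0, 0, 0, 0, 0, 0.25], [0, 0, 0, 0, 0, 0, 0.25]]]}}

```text
time: 26.58
position: [0.523, 0.3557, 0.0292]
tcp_rot: [0.996, -0.091, 0.002, 0.0]
force: [-7.4, 3.5, 4.9]
grip_width: 0.252
```

It stalled at once without moving, so the end is in contact. The two stall points give a rib angle of −10.1°, against the stack's −10.07°. I back off, lift and hand in.

{"op": "carry_out", "data": {"increments": [[[0, 0, 0, -0.0025, 0.0004, 0, 0.25], [0, 0, 0, -0.0018, 0.0003, 0, 0.25], [0, 0, 0, 0, 0, 0, 0.27], [0, 0, 0, 0, 0, 0.004, 0.27], [0, 0, 0, 0, 0, 0.01, 0.27], [0, 0, 0, 0, 0, 0.02, 0.27], [0, 0, 0, 0, 0, 0.04, 0.27], [0, 0, 0, -0.01, 0, 0.05, 0.27], [0, 0, 0, -0.04, 0, 0.05, 0.27], [0, 0, 0, -0.04, -0.05, 0.02, 0.27], [0, 0, 0, 0, -0.06, 0, 0.27], [0, 0, 0, 0, -0.06, 0, 0.27]]]}}

```text
time: 28.08
position: [0.4333, 0.1886, 0.2226]
tcp_rot: [0.996, -0.09, 0.005, -0.0]
force: [1.6, 0.2, -0.3]
grip_width: 0.268
```

{"op": "carry_out", "data": {"increments": [[[0, 0, 0, 0, -0.06, 0, 0.27], [0, 0, 0, 0, -0.05, 0, 0.27], [0, 0, 0, 0, 0, 0, 0.27], [0, 0, 0, 0, 0, 0, 0.27]]]}}

```text
time: 28.58
position: [0.4339, 0.0797, 0.2216]
tcp_rot: [0.996, -0.092, 0.004, -0.0]
force: [-0.2, 0.9, 1.0]
grip_width: 0.268
```

```bash
python3 - <<'E'
from h import *
np.set_printoptions(precision=4,suppress=True)
p=viewer.read_camera('top'); P=cloud(p); im=p['image'].astype(int)
c,y,_,_=stackfit(P); print('stack',c,y)
Q=P.reshape(-1,3); I=im.reshape(-1,3)
o=(I[:,0]>150)&(I[:,1]<130)&(I[:,2]<90)&(Q[:,2]<.02)&(np.hypot(Q[:,0]-.565,Q[:,1]-.31)<.12); L=Q[o][:,:2]
k=abs(L[:,1]-.307)>.02; L=L[k]; f=np.polyfit(L[:,1],L[:,0],1); print('line yaw',-np.degrees(np.arctan(f[0])),L[:,1].min(),L[:,1].max())
print(monitor.get_state()['force'],monitor.get_state()['time'])
bot.finish_job()
E
```

```text
stack [0.6132 0.3014] -9.60703443923304
line yaw -9.563442730487582 0.22155654432885663 0.39721804713151515
[-0.998   1.1633 -0.263 ] 28.625
the job is handed in; nothing more can be done
```

The straightedge lies flat on the bench with its orange edge against the robot-facing long side of the orange-banded stack. The job was handed in at 28.6 s of the 58 s allowed. I took it out of the holder by its rib, set it down just short of the stack, loosened the grip and nudged the rib at its middle and near both ends until it stopped.

**Final checks**
- **Parallel:** in the last top picture the edge lies at −9.56° and the stack at −9.61°. The stop points of the two end pushes gave −10.1°, against −10.07° for the stack in a wrist picture.
- **Centred:** the middle of the edge was within about 1 mm of the middle of the side before the last push. I did not re-measure it afterwards.
- **Stacks:** the orange stack moved less than 1 mm by the top camera, and the blue stack likewise before the last push. The other things looked undisturbed in the pictures, but I did not measure them.
- **Arm:** it is clear of everything. Contact forces stayed under about 10 N.

**Disagreements**
- Some close wrist readings still showed a gap of about 0.4 mm and angles up to 1° apart. Those views were partly blocked.
- One top-camera edge angle (−11.3°) was spoiled by the stack's orange band.
- That the edge is fully closed up rests mainly on the last push, which did not move at 7 N; I could not see down into the joint.

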